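Lock a sample cup on the bench mill and hold it running

TASK

Mill the sample in the blue-lidded cup: lower the cup, lid down as it stands, over the drive spindle of the white bench mill with its two lugs in the slots of the steel collar, press it down against the spring seat, and turn it a quarter turn clockwise (seen from above) under the collar until its lugs stop at the green marks. The mill runs only while the cup is held there, so finish still gripping the cup, turned to the stop and pressed right down. Leave the orange-lidded cup and the other things on the bench where they stand.

Things in the scene. Friction and masses are not known exactly. Their poses are not given: they have to be found in the camera images.
- cup_blue: Cup to mill: sealed, standing upside down on its blue lid, 86 mm tall, about 0.12 kg. Origin: centre of the lower rim; z up. Lower 36 mm: round lid skirt, 52 mm diameter, hollow from below (44 mm bore, 34 mm deep). Two lugs at own +x and -x reach 31.5 mm from the axis, 9 mm wide, 3 to 9 mm above the rim. Half a turn about z makes no difference.
- cup_blue_grip (a point): Point on the blue cup's axis, 62 mm above its lower rim, in the whitish eight-sided upper part (36 to 86 mm above the rim), 46 mm over opposite flats; the flats are 19 mm wide and face own 0, 45, 90, 135 degrees and so on: grip across two opposite ones. A blue rib, 40 x 6 mm, on the top end runs along own x, above the lugs. Axes as the cup's.
- cup_orange: The next sample, to be left alone: the same cup with orange lid, lugs and rib. Origin and axes as for the blue cup.
- mill: White bench mill, fixed; housing 170 (x) by 130 (y) mm, 58 mm high, sloping control panel towards own -x. Origin: on the spindle axis at bench height; z up. Steel spindle on the axis: 14 mm diameter (17 over its flutes), top 94 mm above the bench, does not turn. Round it the spring seat, on which the cup's rim rests, its face 75 mm above the bench when up.
- collar (a point): Centre of the top of the steel bayonet collar, 86 mm above the bench, on the axis; axes as the mill's. Collar 80 mm outer diameter, bore 56 mm. Two slots 14 mm wide, open to 34 mm from the axis, cut its 6 mm thick ledge at own +x and -x (white marks on the foot outside them): the cup enters with its x axis along the mill's x, either way round.
- green_mark (a point): Green mark on the collar's top at own +y, 35 mm from the axis (a second one at -y). Below the ledge the lugs turn only clockwise seen from above, 90 degrees from the slots, to a stop at the green marks: there the cup's x axis lies along the mill's y.
- seat (a joint): Travel of the spring seat in m: 0 up, 0.010 down at its stop; the cup's rim pushes it. About 4.5 N starts it, 0.9 N more per mm, 13.5 N at the stop. The lugs pass under the ledge, and the cup can turn, from 0.004 on (give it 0.006 or more). Let go at the green marks, the cup springs up to about 0.004 and the mill does not run.
- bottle_a: Bystander: capped reagent bottle, 44 mm wide, 90 mm tall. Origin: centre of its underside.
- bottle_b: Bystander: capped reagent bottle, 44 mm wide, 90 mm tall. Origin: centre of its underside.
- timer: Bystander: small white countdown timer, 60 x 66 x 21 mm. Origin: centre of its underside.
- conical: Bystander: conical tube with a blue cap lying on the bench, 114 x 22 x 22 mm. Origin: centre of its underside.
There are look-alikes about, which are no part of the job. Leave any red or turquoise look-alike of the cup_blue alone.

How it is judged:
By the outcome, as a careful person would: the job done as asked, in the order asked, and still so for the second after the job is handed in, while the arm keeps its last pose, push and grip.
It also fails if it takes over 45 s, if anything falls off the work surface, if the arm or the gripper's body presses on something with over 40 N, if the wrist force passes 120 N, or if a joint passes its speed limit or range.

ROBOT

A 6-joint arm with a two-finger parallel gripper is mounted at the origin on the work surface; the furniture and walls round the work are solid. World frame = base frame: x ahead of the robot, y to its left, z up, the work surface at z = 0. Lengths are in m, angles in degrees, forces in N, time in s.
With the tool pointing down it reaches from about 0.4 to 0.825 m from the base axis. Payload 7 kg.
Tool frame: the origin (TCP) lies midway between the tips of the shut fingers; the grasp point (between the pads) lies ctrl.tcp_to_grasp behind it (ctrl.tcp_to_grasp is the distance from the TCP to the grasp point, in m); z points along the fingers, y is the line along which they close (so a half turn about z gives the same grasp; the last joint's range is limited). The gripper opens to 88 mm and grips with 3 to 60 N. Pads are 19 mm wide; open, the fingers measure 130 mm over their backs; the gripper's body (78 mm by 193 mm) begins 47 mm behind the grasp point.
Start: joints at [-59.582, 20.546, 0.682, 0, -70.136, -16.507], TCP at [0.162, -0.655, 0.227] pointing down, gripper open.
Joint ranges: [-176.03, 176.03], [-82.01, 121.73], [-58.28, 71.71], [-173.87, 95.51], [-174.79, -0.11], [-173.66, 173.66]. Speed limits (degrees/s): [136.94, 136.94, 172.46, 180, 180, 180].

INTERFACE

Orientations are given as [roll, pitch, yaw] about the fixed x, y, z axes, in that order (R = Rz(yaw) Ry(pitch) Rx(roll)).
In Python, from plant import ctrl, imaging, close_job gives the robot as it stands.
- The arm moves only by the shell command python3 -m crank 'ROWS'. ROWS is JSON, a list of rows, each a list of 3 entries, a list of its own where there are three numbers: the shift along the world's x, y, z in m, then the turn, a rotation vector about the world's x, y, z in degrees, then the opening, from -1 (shut) to 1 (fully open), so that 0 is half open. A call has 1 to 12 rows; each row shifts and turns the commanded pose from where the row before left it; what a row does not reach is not made up. A row lasts 1/10 s, in which the tool goes at most 50 mm and 8.59 degrees, less where a joint would pass 70% of its speed; a pose out of reach is approached as far as the arm can. A call is refused whole if a number of a shift passes 0.05 or a number of a turn 8.59, either way. A call with a gripper value outside its range is refused whole. The fingers move at their own pace and stop on an object; the grip force is fixed at half the most. Time passes only in rows, so rows that do not move let the fingers close. It gives the time, the measured TCP pose, the force, the opening and the grip force at its end, in the units of the state.
- ctrl.get_obs(): the state, without advancing time (a new reading comes with each control period).
- imaging.snapshot(name): name is "side" or "top" or "wrist"; returns (picture, depth): 420x560x3 uint8, blue, green, red; 420x560 float32, m along the optical axis (not along the pixel's ray), 0 where there is no reading.
- imaging.camera_model(name): a dict with "mtx" (3x3 intrinsics, pixels), "R" (3x3) and "t" (3): a world point X has camera coordinates R X + t. Camera axes: x right, y down, z forward; pixel columns grow to the right and rows downward; lengths in m; the calibration is good to about 2 mm. A picture is of the moment at which its call begins: read the wrist's pose just before it. camera_model takes no time and is no camera call; for the wrist camera it gives the pose at the moment of the call.
- close_job(): hands the job in; it is judged then, once.
The state is a dict: "clock": time; "joint_pos": joint angles; "qvel": joint speeds; "tau": joint torques, N m; "tool_pos": TCP position; "orientation": TCP orientation; "force": force on the tool from outside, world axes, zero at the start; "moment": the same for the moment, N m; "opening": finger opening in m; "gripper_force": force on a finger pad.
Only numpy, scipy, OpenCV 4.12 (cv2) and the standard library are available. Lean on these libraries where they do the work, as an engineer would, in place of code of your own. Each camera call takes 0.05 s, during which the arm holds its last target. There are 200 camera calls.

## Working session

There is one attempt and no reset: what is moved stays moved. The work goes in short steps, Python scripts to look and compute and a shell command to move; the robot and the scene stay as the last step left them, time stands still between calls to the robot, and variables do not carry over. Pictures are saved under pics/ and viewed, at most 10 in all, crops included, and the job is handed in when it is done.

```bash
mkdir -p pics; ls
python3 - <<'E'
from plant import ctrl, imaging
import cv2, numpy as np
print(ctrl.get_obs(), ctrl.tcp_to_grasp)
for n in ("top","side"):
    p,d=imaging.snapshot(n); cv2.imwrite(f"pics/{n}0.png",p); np.save(f"{n}0.npy",d)
    m=imaging.camera_model(n); print(n,m)
E
```

```text
pics
{'clock': 0.0, 'joint_pos': array([-5.95837141e+01,  2.05909186e+01,  6.33248709e-01, -1.88971620e-02,
       -7.01360240e+01, -1.65073073e+01]), 'qvel': array([-0.0172138 ,  0.01714383, -0.00084751,  0.01729732,  0.04118443,
       -0.10194242]), 'tau': array([ 1.03608563e-03, -5.82722104e+01,  2.93054903e+01,  6.99698836e+00,
        7.00484510e-03, -2.01254147e-04]), 'tool_pos': array([ 0.16210787, -0.65473724,  0.22562838]), 'orientation': array([ 1.79905120e+02, -9.59201630e-03, -1.66097449e+02]), 'force': array([ 0.49694542, -0.1256519 , -0.1307315 ]), 'moment': array([ 0.01421136, -0.01185418,  0.00404801]), 'gripper_force': 0.0, 'opening': 0.08764667109836424} 0.0188
top {'mtx': array([[442.98345009,   0.        , 274.73163207],
       [  0.        , 442.98345009, 213.05378045],
       [  0.        ,   0.        ,   1.        ]]), 'R': array([[-0.02128449, -0.99961875, -0.01758751],
       [-0.99566869,  0.02278627, -0.0901368 ],
       [ 0.09050319,  0.01559282, -0.99577409]]), 't': array([0.02527526, 0.5256465 , 1.19391983])}
side {'mtx': array([[545.35745268,   0.        , 284.28006692],
       [  0.        , 545.35745268, 209.51749783],
       [  0.        ,   0.        ,   1.        ]]), 'R': array([[-0.61759862, -0.78626155,  0.01909747],
       [-0.593481  ,  0.44996345, -0.66731791],
       [ 0.51609325, -0.42346861, -0.7445281 ]]), 't': array([0.32048056, 0.35214697, 1.09595672])}
```

View pics/top0.png

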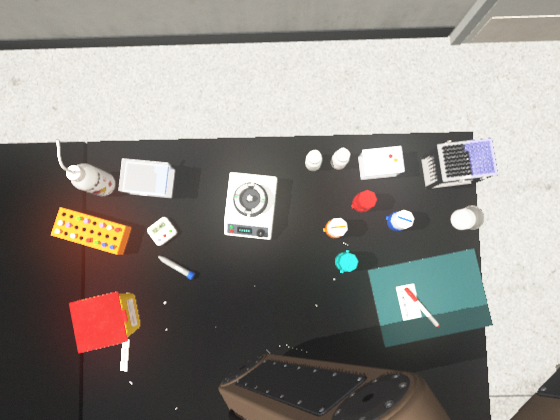

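View pics/side0.png

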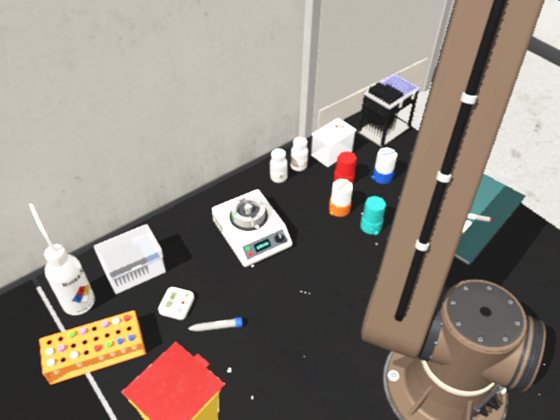

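The top view shows the blue cup at about (401,220), orange at (337,228), turquoise at (346,262), red at (365,201) and the mill's spindle at (250,198). I'll measure next.

```bash
cat > h.py <<'E'
import numpy as np, cv2
from plant import imaging, ctrl
def ray(m,uv):
    d=m["R"].T@np.linalg.inv(m["mtx"])@np.array([uv[0],uv[1],1.]); return -m["R"].T@m["t"], d
def plane(m,uv,z):
    c,d=ray(m,uv); return c+d*(z-c[2])/d[2]
def cloud(m,dep):
    v,u=np.mgrid[:dep.shape[0],:dep.shape[1]]
    P=np.stack([(u-m["mtx"][0,2])/m["mtx"][0,0]*dep,(v-m["mtx"][1,2])/m["mtx"][1,1]*dep,dep],-1)
    return (P-m["t"])@m["R"]
E
python3 - <<'E'
from h import *
out=[]
for n,boxes in (("top",[(375,195,430,245),(215,165,285,245)]),("side",[(360,135,410,195),(205,180,295,270)])):
    p=cv2.imread(f"pics/{n}0.png");d=np.load(f"{n}0.npy");m=imaging.camera_model(n);W=cloud(m,d)
    hsv=cv2.cvtColor(p,cv2.COLOR_BGR2HSV)
    for x0,y0,x1,y1 in boxes:
        c=cv2.resize(p[y0:y1,x0:x1],(400,300),interpolation=cv2.INTER_CUBIC);out.append(c)
    x0,y0,x1,y1=boxes[0]; w=W[y0:y1,x0:x1]; q=w[(w[...,2]>.08)&(w[...,2]<.1)]
    if len(q):
        print(n,"cup top mean",q.mean(0),len(q),"bbox c",(q.min(0)+q.max(0))/2)
    b=cv2.inRange(hsv,(105,100,60),(130,255,255))[y0:y1,x0:x1]
    k,l,s,ce=cv2.connectedComponentsWithStats(b)
    for i in range(1,k):
        if s[i,4]>8:
            ys,xs=np.where(l==i); f=cv2.fitLine(np.c_[xs,ys].astype(np.float32),2,0,.01,.01).ravel(); a=f[2:]+[x0,y0]
            P=plane(m,a-6*f[:2],.086);Q=plane(m,a+6*f[:2],.086);print(n,"blue",a,s[i,4],(P+Q)/2,np.degrees(np.arctan2(*(Q-P)[1::-1])))
    x0,y0,x1,y1=boxes[1]; w=W[y0:y1,x0:x1]
    for lo,hi in ((.080,.0885),(.09,.1),(.052,.062)):
        q=w[(w[...,2]>lo)&(w[...,2]<hi)]
        if len(q)>5: print(n,lo,len(q),q.mean(0),cv2.minAreaRect(q[:,:2].astype(np.float32)*1000),cv2.minEnclosingCircle(q[:,:2].astype(np.float32)*1000))
cv2.imwrite("pics/c0.png",np.vstack([np.hstack(out[:2]),np.hstack(out[2:])]))
E
```

```text
top cup top mean [ 0.49767852 -0.31858128  0.08685882] 273 bbox c [ 0.51510718 -0.29730469  0.08646771]
top blue [390.67415714 222.24719048] 89 [ 0.48966076 -0.28726152  0.086     ] -164.04831004085523
top 0.08 294 [0.56112433 0.0777426  0.08574606] ((560.5910034179688, 79.47712707519531), (77.24061584472656, 79.1054458618164), 0.44483861327171326) ((560.768798828125, 78.94168853759766), 40.25111389160156)
top 0.09 50 [0.56040293 0.08145162 0.09293182] ((563.3732299804688, 77.30390167236328), (66.37483978271484, 68.72026824951172), 7.350481033325195) ((560.24951171875, 78.21649932861328), 38.26000213623047)
top 0.052 1563 [0.55716717 0.07769593 0.05746484] ((549.7034912109375, 80.34475708007812), (129.63768005371094, 161.37185668945312), 82.60362243652344) ((555.2346801757812, 78.79570007324219), 94.8593978881836)
side cup top mean [ 0.49533951 -0.32045225  0.08610826] 200 bbox c [ 0.49653253 -0.323415    0.08640461]
side blue [381.87815094 176.94117737] 238 [ 0.44433478 -0.25053448  0.086     ] -136.37748121328454
side 0.08 374 [0.55918128 0.08018981 0.08522815] ((562.1976318359375, 78.57698822021484), (77.86324310302734, 83.1751480102539), 53.3128776550293) ((561.5806884765625, 77.4097671508789), 41.88075256347656)
side 0.09 42 [0.55871743 0.07933521 0.09292621] ((556.3571166992188, 80.67227935791016), (69.94264221191406, 64.2632064819336), 38.233253479003906) ((561.0296630859375, 78.15302276611328), 38.37294387817383)
side 0.052 1361 [0.54791618 0.08688691 0.05678651] ((551.608642578125, 79.7280044555664), (130.9589385986328, 160.95509338378906), 82.66240692138672) ((555.9439086914062, 78.60845947265625), 93.69395446777344)
```

View pics/c0.png

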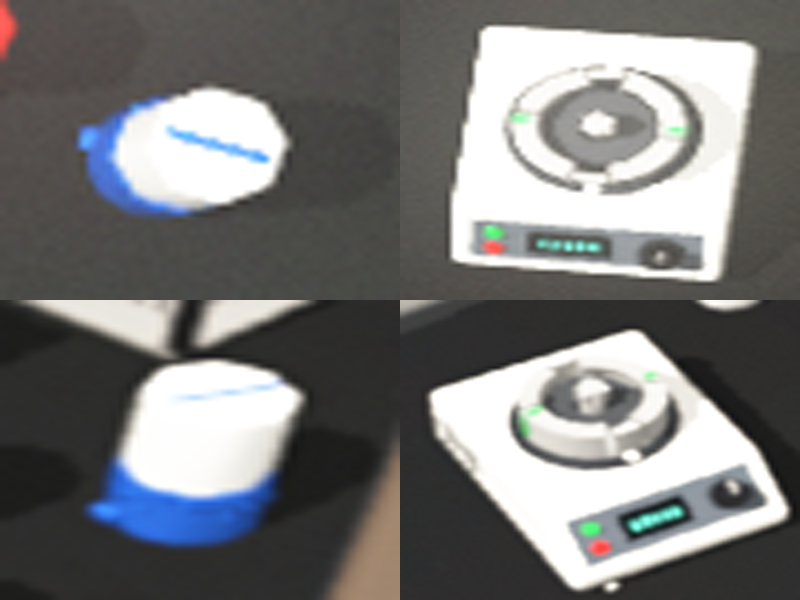

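The crops confirm the rib running at roughly 71° world yaw. The mill's white slot marks face up and down in the image and its green marks left and right, so the mill yaw is about -7.4° and its centre about (0.561, 0.0785). I'll move over the cup for a close look.

```bash
python3 -m crank '[[[0.033,0.033,0.005],[0,0,1.3],1],[[0.033,0.033,0.005],[0,0,1.3],1],[[0.033,0.033,0.005],[0,0,1.3],1],[[0.033,0.033,0.005],[0,0,1.3],1],[[0.033,0.033,0.005],[0,0,1.3],1],[[0.033,0.033,0],[0,0,1.3],1],[[0.033,0.033,0],[0,0,1.3],1],[[0.033,0.033,0],[0,0,1.3],1],[[0.033,0.033,0],[0,0,1.3],1],[[0.033,0.033,0],[0,0,1],1],[[0,0,0],[0,0,0],1],[[0,0,0],[0,0,0],1]]'
python3 - <<'E'
from h import *
m=imaging.camera_model("wrist");p,d=imaging.snapshot("wrist");cv2.imwrite("pics/w1.png",p);np.save("w1.npy",d);np.savez("w1m.npz",**m)
o=ctrl.get_obs();print(o["joint_pos"].round(1),m["R"],-m["R"].T@m["t"])
for n in("cup",):
    c=m["R"]@[.496,-.3205,.086]+m["t"];q=m["mtx"]@c;print(q/q[2])
E
```

```text
clock: 1.3
tool_pos: [0.4928, -0.3241, 0.251]
orientation: [180.0, -0.0, -153.3]
force: [-0.1, -0.1, 0.1]
opening: 0.0876
gripper_force: 0.0
[-14.5  11.7  -8.3  -0.  -70.  -48.9] [[-0.45118475  0.89242955  0.00134713]
 [ 0.85571203  0.43219198  0.28454702]
 [ 0.25335595  0.12953603 -0.95866114]] [ 0.42410523 -0.35964572  0.40939327]
[287.05290052 188.22436559   1.        ]
```

View pics/w1.png

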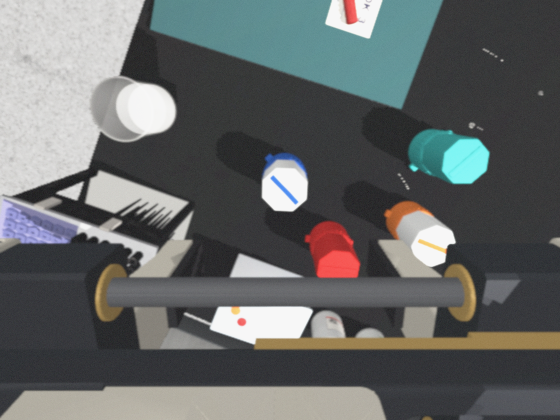

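The wrist view shows the blue cup top at (285,190), with its rib running from about (272,178) to (297,203). The red cup is at (335,250) and the rack is off to the left. Next I'll measure the rib and top precisely.

Run:
```python
from h import *
m=dict(np.load("w1m.npz"));p=cv2.imread("pics/w1.png");W=cloud(m,np.load("w1.npy"))
hsv=cv2.cvtColor(p,cv2.COLOR_BGR2HSV)
b=cv2.inRange(hsv,(105,90,60),(130,255,255)); b[:150]=0;b[220:]=0;b[:,:240]=0;b[:,320:]=0
k,l,s,ce=cv2.connectedComponentsWithStats(b)
for i in range(1,k):
    if s[i,4]>15:
        ys,xs=np.where(l==i); r=cv2.minAreaRect(np.c_[xs,ys].astype(np.float32))
        f=cv2.fitLine(np.c_[xs,ys].astype(np.float32),2,0,.01,.01).ravel();a=np.array(r[0])
        P=plane(m,a-12*f[:2],.086);Q=plane(m,a+12*f[:2],.086);print(r,(P+Q)/2,np.degrees(np.arctan2(*(Q-P)[1::-1])))
w=W[140:230,240:330];q=w[(w[...,2]>.081)&(w[...,2]<.092)];q=q[np.hypot(q[:,0]-.496,q[:,1]+.32)<.05]
print(len(q),q.mean(0),cv2.minEnclosingCircle(q[:,:2].astype(np.float32)*1000))
h=W[(W[...,2]>.1)&(W[...,2]<.2)&(abs(W[...,1]+.35)<.2)]
for x0,y0 in((120,110),(150,110),(150,180),(60,210),(260,270),(130,245)): print((x0,y0),W[y0,x0].round(3))
```

```text
((284.7280578613281, 163.2384033203125), (45.0555419921875, 22.52777099609375), 1.2730300426483154) [ 0.47403992 -0.33424943  0.086     ] 111.40391322707414
((283.92864990234375, 189.568115234375), (36.10201644897461, 4.1099748611450195), 46.33222579956055) [ 0.49874538 -0.3226253   0.086     ] 69.83064855845151
1609 [ 0.4973326  -0.32255834  0.08619897] ((498.5021667480469, -321.9535217285156), 24.657760620117188)
(120, 110) [ 0.512 -0.521  0.033]
(150, 110) [ 0.496 -0.491  0.033]
(150, 180) [ 0.585 -0.472  0.001]
(60, 210) [ 0.596 -0.499  0.131]
(260, 270) [ 0.623 -0.295  0.028]
(130, 245) [ 0.594 -0.429  0.141]
```

```bash
python3 -m crank '[[[0.0055,0.002,-0.03],[0,0,-1.8],1],[[0,0,-0.04],[0,0,0],1],[[0,0,-0.04],[0,0,0],1],[[0,0,-0.04],[0,0,0],1],[[0,0,-0.03],[0,0,0],1],[[0,0,-0.018],[0,0,0],1],[[0,0,-0.01],[0,0,0],1],[[0,0,0],[0,0,0],0.3],[[0,0,0],[0,0,0],-1],[[0,0,0],[0,0,0],-1],[[0,0,0],[0,0,0],-1],[[0,0,0],[0,0,0],-1]]'; python3 -m crank '[[[0,0,0],[0,0,0],-1],[[0,0,0],[0,0,0],-1]]'
```

```text
clock: 2.55
tool_pos: [0.4982, -0.3233, 0.0444]
orientation: [-179.9, 0.1, -155.2]
force: [-0.7, 0.1, 0.9]
opening: 0.0533
gripper_force: 0.0
clock: 2.75
tool_pos: [0.4979, -0.3231, 0.044]
orientation: [-180.0, 0.0, -155.2]
force: [-1.2, 1.8, 4.6]
opening: 0.0464
gripper_force: 30.0
```

```bash
python3 -m crank '[[[0,0,0.045],[0,0,0],-1],[[0,0,0.045],[0,0,8.5],-1],[[0,0,0.045],[0,0,8.5],-1],[[0,0.045,0],[0,0,8.5],-1],[[0,0.045,0],[0,0,8.5],-1],[[0,0.045,0],[0,0,8.5],-1],[[0,0.045,0],[0,0,8.5],-1],[[0,0.045,0],[0,0,8.5],-1],[[0,0.045,0],[0,0,8.5],-1],[[0,0.045,0],[0,0,8.5],-1],[[0,0.045,0],[0,0,8.5],-1],[[0,0.045,0],[0,0,8.5],-1]]'; python3 -m crank '[[[0,0.04,0],[0,0,8.5],-1],[[0,0.04,0],[0,0,0.8],-1],[[0,0,0],[0,0,0],-1],[[0,0,0],[0,0,0],-1],[[0,0,0],[0,0,0],-1]]'
python3 - <<'E'
from h import *
m=imaging.camera_model("wrist");p,d=imaging.snapshot("wrist");cv2.imwrite("pics/w2.png",p);np.save("w2.npy",d);np.savez("w2m.npz",**m)
print(ctrl.get_obs()["joint_pos"].round(1))
W=cloud(m,d)
for lo,hi in ((.081,.0885),(.091,.1),(.052,.062)):
    q=W[(W[...,2]>lo)&(W[...,2]<hi)&(np.hypot(W[...,0]-.561,W[...,1]-.0785)<.11)]
    if lo<.09:
        print(lo,len(q),q.mean(0),cv2.minAreaRect(q[:,:2].astype(np.float32)*1000),cv2.minEnclosingCircle(q[:,:2].astype(np.float32)*1000))
    else: q=q[np.hypot(q[:,0]-.561,q[:,1]-.0785)<.015]; print("spindle",len(q),q.mean(0))
g=cv2.inRange(cv2.cvtColor(p,cv2.COLOR_BGR2HSV),(45,80,100),(80,255,255))
k,l,s,c=cv2.connectedComponentsWithStats(g)
for i in range(1,k):
    if s[i,4]>10: print("green",c[i],s[i,4],plane(m,c[i],.086))
E
```

```text
clock: 3.95
tool_pos: [0.4971, 0.0836, 0.1785]
orientation: [180.0, 0.0, -61.3]
force: [1.8, -0.4, -1.8]
opening: 0.0461
gripper_force: 30.0
clock: 4.45
tool_pos: [0.4974, 0.1612, 0.1782]
orientation: [179.9, 0.0, -52.4]
force: [-0.5, -0.3, -1.6]
opening: 0.0459
gripper_force: 30.0
[ 39.4   8.5 -22.3  -0.  -59.2  -1.9]
0.081 5240 [0.56427138 0.07628648 0.08592076] ((562.7376098632812, 78.32695770263672), (79.57070922851562, 79.59873962402344), 8.59023380279541) ((563.1343994140625, 78.12815856933594), 40.49407196044922)
spindle 390 [0.56255422 0.07843992 0.09374612]
0.052 14654 [0.55606033 0.08727895 0.0567646 ] ((553.0477905273438, 79.8780746459961), (129.4225616455078, 158.82472229003906), 82.4013671875) ((554.21240234375, 88.48481750488281), 94.49897003173828)
green [318.17808219  24.95890411] 73 [0.55852249 0.04354523 0.086     ]
green [248.57142857 100.17857143] 56 [0.56753312 0.11327137 0.086     ]
green [309.36764706 171.69117647] 68 [0.49859971 0.12753927 0.086     ]
```

View pics/w2.png

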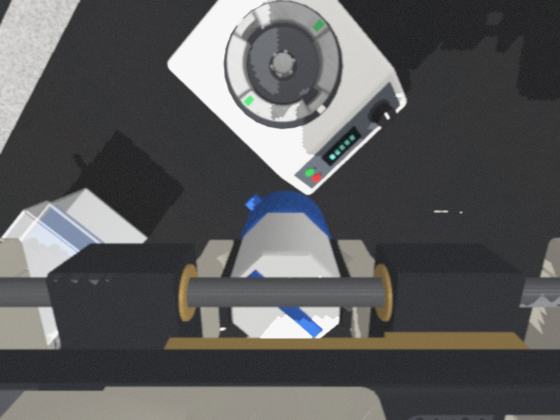

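The wrist view shows the collar at (283,63), green marks at (318,25) and (249,100), and the gripped cup with its rib from about (250,272) to (322,333). I'll measure the cup in the hand with the same camera.

Run:
```python
from h import *
m=dict(np.load("w2m.npz"));p=cv2.imread("pics/w2.png");W=cloud(m,np.load("w2.npy"))
b=cv2.inRange(cv2.cvtColor(p,cv2.COLOR_BGR2HSV),(105,90,60),(130,255,255))
k,l,s,ce=cv2.connectedComponentsWithStats(b)
for i in range(1,k):
    if s[i,4]>20 and s[i,0]>200 and s[i,0]<340:print(s[i],ce[i],np.median(W[l==i][:,2]))
b[:262]=0;b[:,:235]=0;b[:,340:]=0
ys,xs=np.where(b>0);pts=np.array([plane(m,(x,y),.220)[:2]*1000 for x,y in zip(xs,ys)],np.float32)
r=cv2.minAreaRect(pts);f=cv2.fitLine(pts,2,0,.01,.01).ravel();print("rib",r,np.degrees(np.arctan2(f[1],f[0])))
q=W[(W[...,2]>.212)&(W[...,2]<.226)&(np.hypot(W[...,0]-.4974,W[...,1]-.1612)<.03)];print(len(q),np.median(q[:,2]),cv2.minEnclosingCircle(q[:,:2].astype(np.float32)*1000))
```

```text
[ 240  190   92   50 1868] [282.60438972 208.43094218] 0.159959533045821
[248 271  15   7  67] [255.17910448 274.88059701] 0.2215778502397649
[279 307  43  31 498] [302.30722892 319.94779116] 0.22160532097304503
rib ((496.03466796875, 161.87619018554688), (5.721973419189453, 39.906349182128906), 82.31794738769531) -9.047787
6310 0.2203512974062537 ((497.744873046875, 160.657958984375), 29.75494384765625)
```

```bash
python3 -m crank '[[[0.0218,-0.0276,0],[0,0,0],-1],[[0.0217,-0.0276,0],[0,0,0],-1],[[0.0217,-0.0276,0],[0,0,0],-1],[[0,0,-0.02],[0,0,0],-1],[[0,0,-0.018],[0,0,0],-1],[[0,0,-0.005],[0,0,0],-1],[[0,0,0],[0,0,0],-1]]'
python3 - <<'E'
from h import *
o=ctrl.get_obs();print(o["tool_pos"],o["orientation"],o["force"])
out=[]
for n,(x0,y0,x1,y1) in (("side",(200,150,300,250)),("top",(200,140,300,240))):
    p,d=imaging.snapshot(n);out.append(cv2.resize(p[y0:y1,x0:x1],(400,400),interpolation=cv2.INTER_CUBIC))
cv2.imwrite("pics/s3.png",np.hstack(out))
E
```

```text
clock: 5.2
tool_pos: [0.5625, 0.078, 0.135]
orientation: [179.9, 0.0, -52.5]
force: [-0.4, 0.3, -1.6]
opening: 0.0463
gripper_force: 30.0
[0.56248302 0.07795745 0.13502816] [ 1.79903989e+02  1.26023533e-02 -5.24560710e+01] [-0.3826806   0.32121885 -1.62749198]
```

View pics/s3.png

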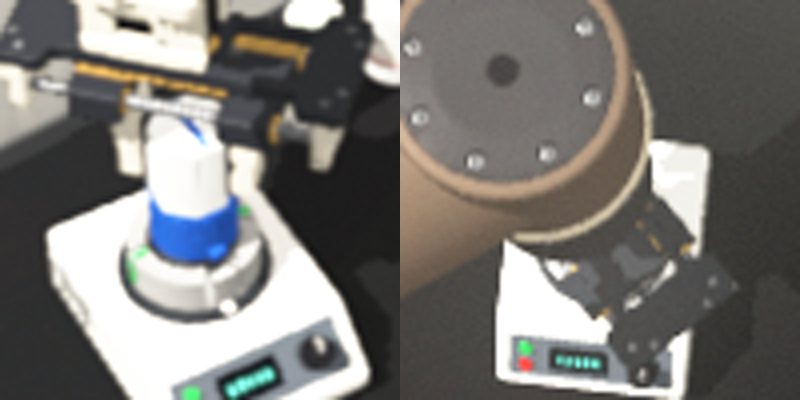

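The side crop shows the cup centred over the collar with its lug above the near slot at (215,250). I'll descend slowly.

```bash
python3 -m crank '[[[0,0,-0.003],[0,0,0],-1],[[0,0,-0.003],[0,0,0],-1],[[0,0,-0.002],[0,0,0],-1],[[0,0,0],[0,0,0],-1]]';python3 -m crank '[[[0,0,-0.003],[0,0,0],-1],[[0,0,-0.003],[0,0,0],-1],[[0,0,0],[0,0,0],-1],[[0,0,0],[0,0,0],-1]]'
```

```text
clock: 5.7
tool_pos: [0.5627, 0.0791, 0.1274]
orientation: [180.0, 0.0, -52.4]
force: [-0.4, 0.5, -0.9]
opening: 0.0461
gripper_force: 30.0
clock: 6.1
tool_pos: [0.5629, 0.079, 0.1214]
orientation: [180.0, 0.0, -52.4]
force: [0.8, 0.7, -1.7]
opening: 0.046
gripper_force: 30.0
```

```bash
python3 -m crank '[[[0,0,-0.003],[0,0,0],-1],[[0,0,-0.002],[0,0,0],-1],[[0,0,0],[0,0,0],-1],[[0,0,0],[0,0,0],-1]]';python3 -m crank '[[[0,0,-0.002],[0,0,0],-1],[[0,0,-0.002],[0,0,0],-1],[[0,0,-0.002],[0,0,0],-1],[[0,0,0],[0,0,0],-1],[[0,0,0],[0,0,0],-1]]'
```

```text
clock: 6.5
tool_pos: [0.5634, 0.0791, 0.1171]
orientation: [-180.0, -0.0, -52.4]
force: [-0.3, -0.5, 4.6]
opening: 0.0456
gripper_force: 30.0
clock: 7.0
tool_pos: [0.5634, 0.0791, 0.1115]
orientation: [-179.9, -0.0, -52.4]
force: [-2.4, 0.8, 9.6]
opening: 0.046
gripper_force: 30.0
```

The force matches about 7.4 mm of seat travel with no slip. Now the clockwise turn.

```bash
python3 -m crank '[[[0,0,-0.0005],[0,0,-5],-1],[[0,0,0],[0,0,-8],-1],[[0,0,0],[0,0,-8],-1],[[0,0,0],[0,0,-8],-1],[[0,0,0],[0,0,0],-1]]'; python3 -c "
from plant import ctrl;print(ctrl.get_obs()['moment'])"; python3 -m crank '[[[0,0,0],[0,0,-8],-1],[[0,0,0],[0,0,-8],-1],[[0,0,0],[0,0,-8],-1],[[0,0,0],[0,0,-8],-1],[[0,0,0],[0,0,-8],-1],[[0,0,0],[0,0,-8],-1],[[0,0,0],[0,0,-6],-1],[[0,0,0],[0,0,0],-1],[[0,0,0],[0,0,0],-1]]'; python3 -c "
from plant import ctrl;print(ctrl.get_obs()['moment'])"
```

```text
clock: 7.5
tool_pos: [0.5642, 0.0792, 0.1115]
orientation: [-179.8, 0.0, -81.6]
force: [-0.1, -0.5, 9.0]
opening: 0.0456
gripper_force: 30.0
[-0.07385734  0.33795874 -0.08622489]
clock: 8.4
tool_pos: [0.5637, 0.0791, 0.1113]
orientation: [-179.9, 0.1, -135.4]
force: [-1.6, -0.7, 9.5]
opening: 0.046
gripper_force: 30.0
[-0.16145522  0.77850251 -0.24616913]
```

```bash
python3 -m crank '[[[0,0,0],[0,0,-4],-1],[[0,0,-0.0005],[0,0,-3],-1],[[0,0,0],[0,0,0],-1],[[0,0,0],[0,0,0],-1]]'; python3 -c "
from plant import ctrl;print(ctrl.get_obs()['moment'])"; python3 -m crank '[[[0,0,0],[0,0,-2],-1],[[0,0,0],[0,0,0],-1],[[0,0,0],[0,0,0],-1]]'; python3 -c "
from plant import ctrl;print(ctrl.get_obs()['moment'])"
```

```text
clock: 8.8
tool_pos: [0.5625, 0.0794, 0.1109]
orientation: [180.0, 0.0, -142.3]
force: [-7.6, 2.3, 15.0]
opening: 0.0457
gripper_force: 30.0
[1.17847818 3.05933033 0.31588526]
clock: 9.1
tool_pos: [0.5627, 0.0796, 0.1109]
orientation: [-180.0, 0.0, -144.3]
force: [-7.9, 3.3, 13.7]
opening: 0.0458
gripper_force: 30.2
[1.33884932 2.85630133 1.03126004]
```

```bash
python3 -m crank '[[[0,0,-0.001],[0,0,0],-1],[[0,0,-0.001],[0,0,-0.5],-1],[[0,0,0],[0,0,0],-1],[[0,0,0],[0,0,0],-1],[[0,0,0],[0,0,0],-1]]'
python3 - <<'E'
from h import *
print(ctrl.get_obs()['moment'])
m=imaging.camera_model("wrist");p,d=imaging.snapshot("wrist")
b=cv2.inRange(cv2.cvtColor(p,cv2.COLOR_BGR2HSV),(105,90,60),(130,255,255));W=cloud(m,d)
b[(W[...,2]<.14)|(W[...,2]>.17)]=0
ys,xs=np.where(b>0);pts=np.array([plane(m,(x,y),.154)[:2]*1000 for x,y in zip(xs,ys)],np.float32);pts=pts[np.hypot(pts[:,0]-563,pts[:,1]-79)<30]
print(len(pts),cv2.minAreaRect(pts),"top z",np.median(W[b>0][:,2]))
s,_=imaging.snapshot("side");cv2.imwrite("pics/f.png",np.hstack([cv2.resize(s[170:250,205:305],(375,300),interpolation=2),cv2.resize(p,(400,300))]))
E
```

```text
clock: 9.6
tool_pos: [0.563, 0.0796, 0.1105]
orientation: [-180.0, 0.1, -144.7]
force: [-12.5, 3.1, 25.2]
opening: 0.0461
gripper_force: 30.3
[1.47449787 4.69041597 1.17573616]
544 ((563.1328735351562, 79.11982727050781), (39.2618293762207, 5.522529602050781), 81.66016387939453) top z 0.15399435791386845
```

View pics/f.png

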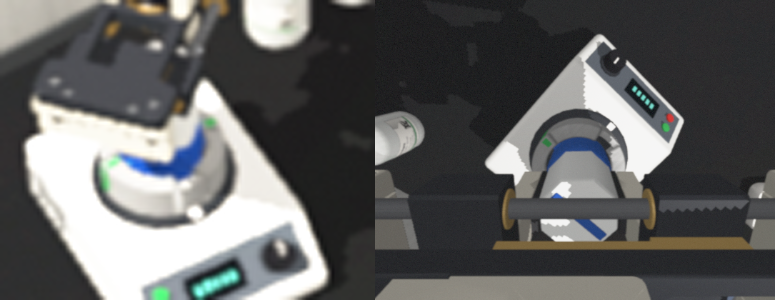

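The side and wrist views show the lugs turned away from the slots and the cup under the collar. The rib lies at 81.7°, near the 82.6° stop. I'll relieve the sideways load (fx -12 N) and check the depth.

```bash
python3 -m crank '[[[-0.0008,0.0003,0],[0,0,0],-1],[[-0.0008,0.0002,0],[0,0,0],-1],[[0,0,0],[0,0,0],-1],[[0,0,0],[0,0,0],-1],[[0,0,0],[0,0,0],-1]]'; python3 -c "
from plant import ctrl;o=ctrl.get_obs();print(o['moment'],o['tool_pos'],o['force'])"
```

```text
clock: 10.2
tool_pos: [0.5627, 0.0797, 0.1106]
orientation: [-179.9, 0.2, -144.7]
force: [-5.6, 0.2, 21.4]
opening: 0.0461
gripper_force: 30.3
[-0.21039595  2.31029414  1.17114434] [0.5627444  0.0797     0.11058492] [-5.61422455  0.23467952 21.37829564]
```

The friction of the lugs at the stop probably carries part of the push. I'll ease the turn, press down, then turn back to the stop.

```bash
python3 -m crank '[[[0,0,0],[0,0,3],-1],[[0,0,0],[0,0,3],-1],[[0,0,0],[0,0,0],-1],[[0,0,0],[0,0,0],-1],[[0,0,0],[0,0,0],-1]]'; python3 -c "
from plant import ctrl;o=ctrl.get_obs();print(o['moment'])"
```

```text
clock: 10.7
tool_pos: [0.5629, 0.0798, 0.1093]
orientation: [-179.9, 0.2, -138.8]
force: [-1.0, 0.3, 10.4]
opening: 0.0458
gripper_force: 30.0
[-0.11938111  0.27048511  0.14101345]
```

```bash
python3 -m crank '[[[0,0,-0.001],[0,0,0],-1],[[0,0,-0.0005],[0,0,0],-1],[[0,0,0],[0,0,0],-1],[[0,0,0],[0,0,0],-1]]'; python3 -m crank '[[[0,0,0],[0,0,-2],-1],[[0,0,0],[0,0,-2],-1],[[0,0,0],[0,0,0],-1],[[0,0,0],[0,0,0],-1],[[0,0,0],[0,0,0],-1]]'; python3 -c "
from plant import ctrl;o=ctrl.get_obs();print(o['moment'])"
```

```text
clock: 11.1
tool_pos: [0.563, 0.0799, 0.1089]
orientation: [-179.9, 0.2, -138.8]
force: [-3.9, 0.1, 19.5]
opening: 0.0458
gripper_force: 30.0
clock: 11.6
tool_pos: [0.5631, 0.08, 0.1089]
orientation: [-179.9, 0.2, -142.8]
force: [-4.1, -0.4, 19.7]
opening: 0.046
gripper_force: 30.0
[0.16940727 1.56233084 0.19910576]
```

The seat is now at its hard stop (19.5 N with the lugs free). I'll turn on until the stop's torque shows.

```bash
python3 -m crank '[[[0,0,0],[0,0,-1],-1],[[0,0,0],[0,0,-1],-1],[[0,0,0],[0,0,0],-1],[[0,0,0],[0,0,0],-1],[[0,0,0],[0,0,0],-1]]'
python3 - <<'E'
from h import *
print(ctrl.get_obs()['moment'])
m=imaging.camera_model("wrist");p,d=imaging.snapshot("wrist");W=cloud(m,d)
b=cv2.inRange(cv2.cvtColor(p,cv2.COLOR_BGR2HSV),(105,90,60),(130,255,255))
b[(W[...,2]<.135)|(W[...,2]>.17)]=0
ys,xs=np.where(b>0);z=np.median(W[b>0][:,2]);pts=np.array([plane(m,(x,y),z)[:2]*1000 for x,y in zip(xs,ys)],np.float32);pts=pts[np.hypot(pts[:,0]-563,pts[:,1]-79)<30]
print(len(pts),cv2.minAreaRect(pts),"top z",z)
E
```

```text
clock: 12.1
tool_pos: [0.5628, 0.08, 0.1088]
orientation: [-179.9, 0.2, -144.7]
force: [-5.9, 1.2, 19.3]
opening: 0.0461
gripper_force: 30.2
[0.49964689 2.18526661 1.07980804]
544 ((562.8914794921875, 79.6833267211914), (39.28901672363281, 5.588080883026123), 81.91989135742188) top z 0.15231088932413256
```

```bash
python3 -c "
from plant import close_job;print(close_job())"
```

```text
the job is handed in; nothing more can be done
None
```

I handed the job in with the blue cup still gripped in the mill, turned against the stop at the green marks (about 1.1 N m) and pressed to the seat's lower stop (about 19 N), at 12.1 s; the result of the judging was not shown.

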